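# Tip out the cedar-ball pail

## Robot

A 7-joint arm with a two-finger parallel gripper is mounted at the origin on the work surface. World frame = base frame: x ahead of the robot, y to its left, z up, the work surface at z = 0. Lengths are in m, angles in rad, forces in N, time in s.
With the tool pointing down it reaches from about 0.425 to 0.825 m from the base axis. Payload 3.6 kg.
Tool frame: the origin (TCP) lies midway between the tips of the shut fingers; the grasp point (between the pads) lies 19 mm behind it; z points along the fingers, y is the line along which they close (so a half turn about z gives the same grasp; the last joint's range is limited). The gripper opens to 93 mm and grips with 3 to 60 N. Pads are 15 mm wide; open, the fingers measure 128 mm over their backs; the gripper's body (75 mm by 188 mm) begins 65 mm behind the grasp point.
Start: joints at [-1.214, 0.615, -0.013, 1.423, 0.008, 1.103, -0.04], TCP at [0.243, 0.603, 0.219] pointing down, gripper open.
Joint ranges: [-3.12, 3.12], [-0.3, 2.06], [-1.34, 1.32], [0.26, 2.42], [-1.36, 4.5], [0.01, 1.98], [-2.84, 2.84]. Speed limits (rad/s): [2.79, 2.79, 3.14, 3.14, 3.14, 3.14, 3.14].

## Interface

Orientations are given as a unit quaternion [w, x, y, z].
In Python, from rig import r gives the robot as it stands. Calls block until the motion is done:
- r.goto(position, orientation): joint-space move of the TCP to a pose.
- r.line_to(position, rotation=None, v=0.15): straight line of the TCP; rotation=None keeps the orientation; v is the mean speed in m/s.
- r.goto_joints(angles): joint-space move.
- r.gripper_open() and r.clamp(): open the fingers fully, or close them until they stop; the grip force is fixed at half the most.
- r.sleep(seconds).
- r.solve_ik(position, orientation): joint angles nearest the present ones, or None.
- r.state(): the state.
- r.snapshot(name): name is "side" or "top"; returns a dict with "color" (400x640x3 uint8, red, green, blue), "z_map" (400x640 float32, m along the optical axis (not along the pixel's ray), 0 where there is no reading), "fx", "fy", "cx", "cy" (pixels), "extrinsics" (4x4, takes a point from world to camera coordinates). Camera axes: x right, y down, z forward; pixel columns grow to the right and rows downward; lengths in m; the calibration is good to about 2 mm. A picture is of the moment at which its call begins.
A pose or a line that the arm cannot do raises r.MotionError and nothing moves.
- r.job_done(): hands the job in; it is judged then, once.
The state is a dict: "t": time; "qpos": joint angles; "qd": joint speeds; "joint_torque": joint torques, N m; "ee_pos": TCP position; "eef_rot": TCP orientation; "contact_force": force on the tool from outside, world axes, zero at the start; "ft_torque": the same for the moment, N m; "finger_gap": finger opening in m; "grasp_force": force on a finger pad.
Only numpy, scipy, OpenCV 4.12 (cv2) and the standard library are available. Lean on these libraries where they do the work, as an engineer would, in place of code of your own. Each camera call takes 0.05 s, during which the arm holds its last target. There are 200 camera calls.

## Task

Lift the squat pail that has a foot knob and holds two cedar balls by its bail, and stand it on the step of the tipping stand with its foot knob pointing away from the tray; let go. Then take it by the foot knob and raise its bottom so that it tips right over the stop lip and both balls roll out into the tray, and stand it back upright on the step. Leave the tall pail where it is.

Things in the scene. Friction and masses are not known exactly. Their poses are not given: they have to be found in the camera images.
- pail: Squat open steel pail, the only one with a foot knob; 85 mm high, outside radius 50 mm at the bottom and 68 mm at the mouth, wall 3 mm, 0.3 to 0.6 kg with its fittings. Origin: centre of its underside; z up through the mouth; -x points to the foot knob; the bail is hinged along y.
- bail: The squat pail's bail: a half hoop of 6 mm wire, radius 72 mm. Origin: middle of its hinge line, 78 mm above the pail's underside; it stands up along its +z (upright at the start; a stiff hinge about y keeps it where put). At its top a round wooden grip, 18 mm thick, 70 mm long along y, its middle 72 mm above the origin, 150 mm above the pail's underside.
- foot_knob: Steel ball knob, 28 mm in diameter, on a short 12 mm thick arm from the squat pail's bottom rim, on its -x side. Origin: centre of the ball, 100 mm from the pail's axis and 34 mm above its underside. The ball swivels freely about the pail's y axis, so a pail held by it hangs and turns between the fingers with no turning of the tool; lifted by it the pail ends bottom sideways, mouth away.
- stand: Fixed tipping stand, 240 mm wide (y): a grey step 60 mm high from x = -64 to 60 mm, a stop lip 6 mm higher and 6 mm thick, and beyond it (+x) an open tray, inside x = 66 to 274, y = -114 to 114 mm, floor 6, walls 70 mm high. Origin: on the table under the middle of the pail's seat; +x points from step to tray. The foot knob overhangs the step's -x edge.
- cedar1_center (a point): Centre of one plain wooden cedar ball, 38 mm in diameter, lying loose in the squat pail.
- cedar2_center (a point): Centre of the other cedar ball, the same.
- tall_pail: Bystander: a taller, empty steel pail with a bail but no foot knob, 135 mm high (195 mm over its bail), 116 mm across the mouth. Origin: centre of its underside.

How it is judged:
By the outcome, as a careful person would: the job done as asked, in the order asked, and still so for the second after the job is handed in, with the robot touching nothing.
It also fails if it takes over 69 s, if anything falls off the work surface, if the arm or the gripper's body presses on something with over 40 N, if the wrist force passes 120 N, or if a joint passes its speed limit or range.

## Working session

There is one attempt and no reset: what is moved stays moved. The work goes in short steps, each a Python script; the robot and the scene stay as the last script left them, time stands still between calls to the robot, and variables do not carry over. Pictures are saved under pics/ and viewed, at most 10 in all, crops included, and the job is handed in when it is done.

```bash
mkdir -p pics; cat > h.py <<'E'
import numpy as np, cv2
from rig import r
def snap(n,f):
    s=r.snapshot(n); cv2.imwrite('pics/'+f+'.png',s['color'][:,:,::-1]); np.savez('pics/'+f+'.npz',**s); return s
def cloud(s):
    z=s['z_map']; v,u=np.mgrid[:400,:640]
    P=np.stack([(u-s['cx'])*z/s['fx'],(v-s['cy'])*z/s['fy'],z],-1)
    E=s['extrinsics']; W=(P-E[:3,3])@E[:3,:3]
    W[z==0]=np.nan; return W
E
python3 - <<'E'
from h import *
a=snap('top','top1');b=snap('side','side1')
for s in(a,b): print(s['fx'],s['cx'],s['cy'],-s['extrinsics'][:3,:3].T@s['extrinsics'][:3,3], s['extrinsics'][2,:3])
print(r.state())
E
```

```text
382.42648834819914 321.41588008250875 199.9658085244436 [ 0.337735   -0.00253706  0.90862158] [ 0.16239281 -0.00565817 -0.98670997]
460.42964189545256 323.32070213547985 206.47447326411077 [ 0.30033256 -0.70155879  0.72636908] [ 0.18617117  0.72818541 -0.65961072]
{'t': 0.1, 'qpos': array([-1.21351662,  0.61579454, -0.01263003,  1.42470353,  0.00812583,
        1.10340215, -0.04038546]), 'qd': array([-3.40112117e-04, -2.05935965e-03, -2.73892481e-05, -1.83617571e-03,
       -8.77761344e-04, -9.49387708e-04, -1.29057704e-03]), 'joint_torque': array([ 8.07428405e-04, -4.60042834e+01,  2.09874599e-01, -1.66241795e+01,
       -6.11532060e-02,  1.70478638e-02,  1.16788192e-04]), 'ee_pos': array([0.24310573, 0.60207403, 0.21762677]), 'eef_rot': array([-1.94475242e-04,  1.90663986e-01,  9.81654711e-01, -1.11161503e-03]), 'contact_force': array([ 0.4732705 ,  0.34816446, -0.1612056 ]), 'ft_torque': array([ 0.01385132, -0.01676525, -0.00370744]), 'grasp_force': 0.0, 'finger_gap': 0.09301411621297145}
```

View pics/top1.png

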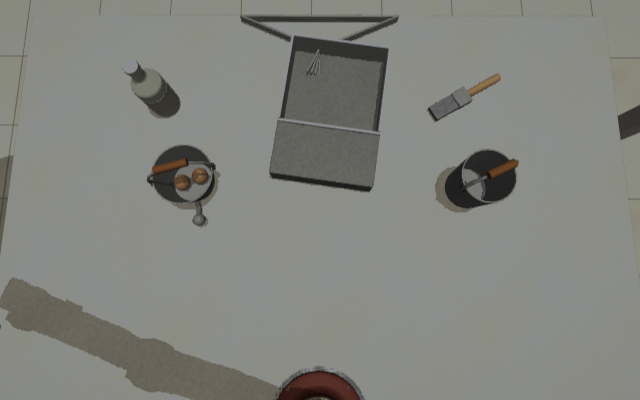

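View pics/side1.png

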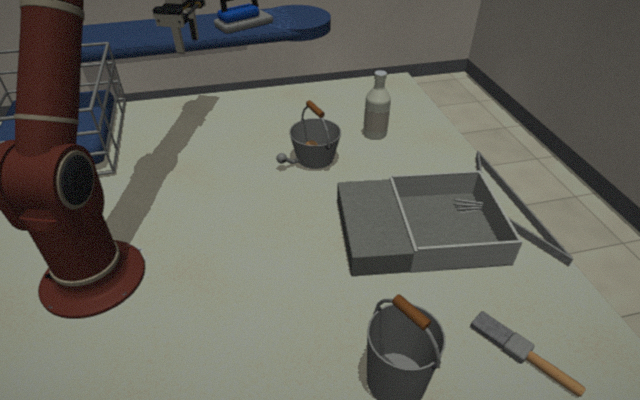

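The top view shows the squat pail at (182,175), with its grip at (170,166), knob at (199,219) and balls at (183,182) and (200,176). The step spans (271..379, 121..188), with the lip line from (278,121) to (379,132). The tall pail is at (485,178). The side view shows the same layout: grip (314,108), knob (282,159), step around (375,225).

```bash
python3 - <<'E'
import numpy as np,cv2
from h import cloud
for n,grip,knob,step,bot in(('top1',(150,150,192,178),(190,210,208,228),(262,110,392,195),(140,140,220,205)),('side1',(300,98,328,120),(274,150,290,167),(335,170,420,285),(285,112,345,170))):
    s=np.load(f'pics/{n}.npz'); W=cloud(s); c=s['color'].astype(int); 
    def box(b,m):
        k=np.zeros((400,640),bool); k[b[1]:b[3],b[0]:b[2]]=1; return W[k&m&np.isfinite(W[...,2])]
    red=(c[...,0]-c[...,2]>35)
    g=box(grip,red&(W[...,2]>.12)); m=g.mean(0); d=np.linalg.svd(g-m)[2][0]
    pr=(g-m)@d
    print(n,'grip',m,'zmax',g[:,2].max(),len(g),'dir',d,'mid',m+d*(pr.min()+pr.max())/2,np.ptp(pr))
    k=box(knob,(W[...,2]>.02)); 
    A=np.c_[2*k,np.ones(len(k))]; 
    print('knob mean',k.mean(0),'top',k[:,2].max(),len(k), 'med',np.median(k,0))
    from scipy.optimize import least_squares
    q=least_squares(lambda p:np.linalg.norm(k-p,axis=1)-.014,k.mean(0)-[0,0,.01],loss='soft_l1',f_scale=.002).x; print(' sphere',q)
    t=box(step,(abs(W[...,2]-.06)<.0035))
    print('step z',np.median(t[:,2]),len(t)); print(' rect',cv2.minAreaRect(t[:,:2].astype(np.float32)*1000))
    # pail rim
    rim=box(bot,(abs(W[...,2]-.083)<.005)&~red)
    q=least_squares(lambda p:np.linalg.norm(rim[:,:2]-p,axis=1)-.066,rim[:,:2].mean(0),loss='soft_l1',f_scale=.002).x;print(' rim ctr',q,len(rim))
E
```

```text
top1 grip [0.53128326 0.30049795 0.15692916] zmax 0.16174612990150358 267 dir [-0.26909992  0.96309394 -0.00594038] mid [0.53129186 0.30046719 0.15692935] 0.0687296061487725
knob mean [0.43930902 0.27202211 0.04051709] top 0.050263837589480956 139 med [0.43833351 0.27197409 0.04225455]
 sphere [0.43879156 0.27406598 0.03370027]
step z 0.060235468127813094 5425
 rect ((608.9683837890625, -17.145965576171875), (240.0458984375, 170.19906616210938), 81.80366516113281)
 rim ctr [0.53314127 0.30035312] 393
side1 grip [0.529692   0.29731151 0.15514636] zmax 0.1590822247897026 97 dir [ 0.27822593 -0.960257   -0.02228951] mid [0.52916285 0.29913777 0.15518875] 0.06993258336061887
knob mean [0.43680354 0.26829463 0.03636762] top 0.04757502069208694 103 med [0.43588457 0.26737215 0.03757364]
 sphere [0.43718685 0.27439844 0.03225734]
step z 0.058824025053011236 4340
 rect ((618.176025390625, -19.696975708007812), (242.36170959472656, 194.5241241455078), 80.36811065673828)
 rim ctr [0.53204694 0.30050805] 285
```

```bash
python3 - <<'E'
import numpy as np,cv2
from h import cloud
for n in('top1','side1'):
    s=np.load(f'pics/{n}.npz'); W=cloud(s); X=W[...,:2]; z=W[...,2]
    roi=(X[...,0]>.4)&(X[...,0]<.9)&(abs(X[...,1])<.17)
    m=(roi&(abs(z-.06)<.0035)).astype(np.uint8); m=cv2.morphologyEx(m,cv2.MORPH_OPEN,np.ones((4,4)))
    _,L,st,_=cv2.connectedComponentsWithStats(m,connectivity=4); i=1+st[1:,4].argmax()
    p=X[L==i].astype(np.float32); 
    print(n,'step',cv2.minAreaRect(p*1000),st[i])
    w=X[roi&(z>.045)&(z<.078)].astype(np.float32); print(' whole',cv2.minAreaRect(w*1000),len(w))
    # yaw via side edges: project along candidate yaw; height profile along stand x
    for yaw in [-.12,-.10,-.143]:
        pass
    c,sz,a=cv2.minAreaRect(w*1000); 
    yaw=np.deg2rad(a-90 if a>45 else a); u=np.array([np.cos(yaw),np.sin(yaw)]); v=np.array([-u[1],u[0]])
    k=roi&np.isfinite(z); q=X[k]; zz=z[k]; d=(q-np.array(c)/1000); inn=abs(d@v)<.08
    bins=np.arange(-.2,.2,.004); b=np.digitize(d@u,bins)
    print(yaw,[(round(float(bins[j-1]),3),round(float(np.median(zz[inn&(b==j)])),3)) for j in range(1,len(bins)) if (inn&(b==j)).sum()>5 and bins[j-1]<.02])
E
```

```text
top1 step ((nan, nan), (0.0, 0.0), 0.0) [ 270  122  110   66 5317]
 whole ((696.4811401367188, -29.79876708984375), (240.23793029785156, 346.96966552734375), 81.77400207519531) 7354
-0.14357074805006273 [(-0.2, 0.0), (-0.196, 0.0), (-0.192, 0.0), (-0.188, 0.0), (-0.184, 0.0), (-0.18, 0.0), (-0.176, 0.026), (-0.172, 0.06), (-0.168, 0.06), (-0.164, 0.06), (-0.16, 0.06), (-0.156, 0.06), (-0.152, 0.061), (-0.148, 0.06), (-0.144, 0.06), (-0.14, 0.06), (-0.136, 0.06), (-0.132, 0.06), (-0.128, 0.061), (-0.124, 0.06), (-0.12, 0.06), (-0.116, 0.06), (-0.112, 0.06), (-0.108, 0.06), (-0.104, 0.06), (-0.1, 0.06), (-0.096, 0.06), (-0.092, 0.06), (-0.088, 0.06), (-0.084, 0.06), (-0.08, 0.061), (-0.076, 0.06), (-0.072, 0.06), (-0.068, 0.06), (-0.064, 0.06), (-0.06, 0.06), (-0.056, 0.06), (-0.052, 0.061), (-0.048, 0.066), (-0.044, 0.065), (-0.024, 0.008), (-0.02, 0.006), (-0.016, 0.006), (-0.012, 0.006), (-0.008, 0.006), (-0.004, 0.006), (0.0, 0.006), (0.004, 0.006), (0.008, 0.007), (0.012, 0.006), (0.016, 0.006)]
side1 step ((592.8937377929688, -17.373199462890625), (227.77374267578125, 121.3390808
[... 329 characters left out ...]
), (-0.168, 0.059), (-0.164, 0.059), (-0.16, 0.059), (-0.156, 0.059), (-0.152, 0.059), (-0.148, 0.059), (-0.144, 0.059), (-0.14, 0.059), (-0.136, 0.059), (-0.132, 0.059), (-0.128, 0.059), (-0.124, 0.059), (-0.12, 0.059), (-0.116, 0.059), (-0.112, 0.059), (-0.108, 0.059), (-0.104, 0.059), (-0.1, 0.059), (-0.096, 0.059), (-0.092, 0.059), (-0.088, 0.059), (-0.084, 0.059), (-0.08, 0.059), (-0.076, 0.059), (-0.072, 0.059), (-0.068, 0.059), (-0.064, 0.059), (-0.06, 0.059), (-0.056, 0.059), (-0.052, 0.06), (-0.048, 0.064), (-0.044, 0.065), (-0.02, 0.005), (-0.016, 0.005), (-0.012, 0.005), (-0.008, 0.005), (-0.004, 0.005), (0.0, 0.005), (0.004, 0.005), (0.008, 0.005), (0.012, 0.005), (0.016, 0.005)]
```

Measured: grip at (0.530, 0.300, 0.150), pail yaw 0.272 and knob z 0.033. Stand seat origin is at (0.589, -0.014) with yaw -0.143 and step z 0.0595. All of these match the stated sizes. Next I grasp and lift.

```bash
cat >> h.py <<'E'
from scipy.spatial.transform import Rotation as Ro
S0=np.array([.5887,-.0141]); SY=-.143
def st(x,y,z): 
    c,s=np.cos(SY),np.sin(SY); return np.array([S0[0]+c*x-s*y,S0[1]+s*x+c*y,z])
def down(psi):
    y=np.array([np.cos(psi),np.sin(psi),0]); z=np.array([0,0,-1.]); 
    return Ro.from_matrix(np.c_[np.cross(y,z),y,z]).as_quat()[[3,0,1,2]]
def rep(): 
    s=r.state(); print(round(s['t'],1),s['ee_pos'].round(4),s['contact_force'].round(1),round(s['finger_gap'],4),round(s['grasp_force'],1))
E
python3 - <<'E'
from h import *
for k in(0,np.pi):
  for p,psi in(((.5305,.2998,.27),.272),(st(3,0,.3)*0+st(.003,0,.3),SY)):
    q=r.solve_ik(p,down(psi+k)); print(k,None if q is None else np.round(q,2))
  
for k in (np.pi/2,-np.pi/2):
  for p in (st(-.1,0,.2),st(-.1,0,.075),st(.126,0,.19),st(.02,0,.22)):
    q=r.solve_ik(p,down(SY+k)); print('knob',k,None if q is None else np.round(q,2))
E
```

```text
0 [-0.7   0.52  0.25  1.48 -0.13  1.17 -0.16]
0 [-0.33  0.49  0.52  1.48 -0.25  1.23  0.08]
3.141592653589793 [-0.22  0.56 -0.57  1.46  0.31  1.21  2.59]
3.141592653589793 [ 0.6   0.68 -1.15  1.45  0.62  1.41  2.43]
knob 1.5707963267948966 [-0.13  0.39  0.11  1.9  -0.06  0.85  1.45]
knob 1.5707963267948966 [-0.02  0.58 -0.04  2.03  0.04  0.53  1.34]
knob 1.5707963267948966 [-0.01  0.75  0.06  1.24 -0.04  1.15  1.47]
knob 1.5707963267948966 [-0.07  0.55  0.1   1.55 -0.06  1.04  1.48]
knob -1.5707963267948966 [-0.6   0.49  0.82  1.92 -0.45  0.92 -1.27]
knob -1.5707963267948966 [-0.43  0.65  0.58  2.05 -0.61  0.62 -1.14]
knob -1.5707963267948966 [-0.35  0.86  0.81  1.26 -0.61  1.27 -1.26]
knob -1.5707963267948966 [-0.45  0.65  0.78  1.56 -0.49  1.13 -1.27]
```

```bash
python3 - <<'E'
from h import *
g=np.array([.5305,.2998,.131]); o=down(.272)
r.goto(g+[0,0,.12],o); r.line_to(g,v=.12); rep(); r.clamp(); rep()
r.line_to(g+[0,0,.14],v=.1); rep()
p=st(.004,0,.131+.06+.05)
r.line_to([*p[:2],g[2]+.14],down(SY),v=.12); r.line_to(p,v=.1); r.sleep(.5); rep()
a=snap('top','top2'); b=snap('side','side2')
cv2.imwrite('pics/c2.png',np.hstack([cv2.resize(a['color'][60:260,200:400],(400,400)),cv2.resize(b['color'][80:280,280:480],(400,400))])[:,:,::-1])
E
```

```text
2.8 [0.5311 0.3001 0.1318] [ 0.9 -0.2  0.6] 0.0931 0.0
4.0 [0.5312 0.3    0.1312] [ 1.2 -0.8 -0.7] 0.0171 30.0
5.5 [0.5301 0.2996 0.2702] [-0.  -0.2 -3.9] 0.0173 30.0
9.3 [ 0.5927 -0.0147  0.2412] [ 0.4 -0.1 -4.1] 0.0174 30.0
```

View pics/c2.png

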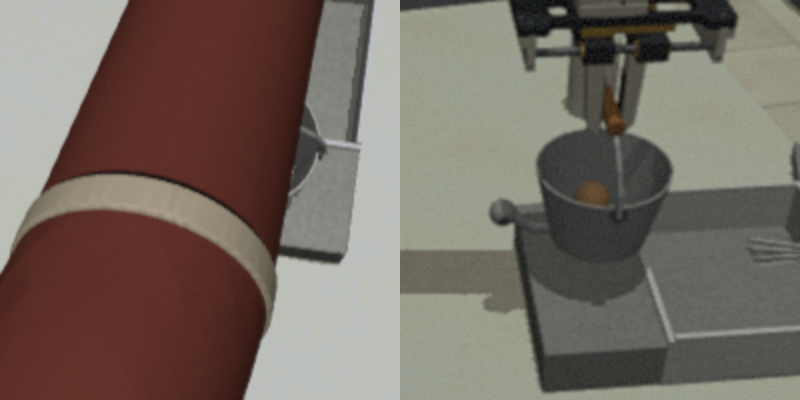

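The pail hangs nearly level over the step, with the knob at side pixel (331,185). I'll check the hanging pose numerically.

```bash
cat >> h.py <<'E'
from scipy.optimize import least_squares
def knobfit(s,u,v,w=9):
    W=cloud(s); k=W[v-w:v+w,u-w:u+w].reshape(-1,3); k=k[np.isfinite(k[:,2])]
    c=W[v-2:v+3,u-2:u+3].reshape(-1,3); c=c[np.isfinite(c[:,2])]; c0=np.median(c,0)
    k=k[np.linalg.norm(k-c0,axis=1)<.022]
    ray=c0+s['extrinsics'][:3,:3].T@s['extrinsics'][:3,:3]@np.zeros(3); cam=-s['extrinsics'][:3,:3].T@s['extrinsics'][:3,3]; d=(c0-cam)/np.linalg.norm(c0-cam)
    return least_squares(lambda p:np.linalg.norm(k-p,axis=1)-.014,c0+.012*d,loss='soft_l1',f_scale=.002).x,len(k)
def tost(p):
    c,s=np.cos(SY),np.sin(SY); d=np.asarray(p)[...,:2]-S0; return np.stack([c*d[...,0]+s*d[...,1],-s*d[...,0]+c*d[...,1],np.asarray(p)[...,2]],-1)
E
python3 - <<'E'
from h import *
s=np.load('pics/side2.npz'); q,n=knobfit(s,331,185); print('knob stand',tost(q),n)
W=tost(cloud(s)); c=s['color'].astype(int)
k=(np.mgrid[:400,:640][1]>345)&(np.mgrid[:400,:640][1]<420)&(W[...,2]>.12)&(W[...,2]<.215)&(np.hypot(W[...,0],W[...,1])<.09)&(c[...,0]-c[...,2]<30)
P=W[k]; print(len(P))
# cone model: apex-axis fit: centre of underside (x,y,z), tilt about x,y
def res(p):
    R=Ro.from_rotvec([p[3],p[4],0]).as_matrix(); L=(P-p[:3])@R
    rr=np.hypot(L[:,0],L[:,1]); ro=.05+.018*L[:,2]/.085
    return np.minimum(abs(rr-ro),abs(rr-ro+.003))
f=least_squares(res,[0,0,.11,0,0],loss='soft_l1',f_scale=.002); print(f.x,np.median(abs(f.fun)))
print('zmax rim',np.percentile(P[:,2],[1,99]))
E
```

```text
knob stand [-0.09408455  0.00101531  0.1425148 ] 150
3193
[2.02980424e-03 6.02095365e-05 1.08143107e-01 6.98398073e-03
 3.89788804e-02] 0.0007831780918548222
zmax rim [0.12145427 0.19658122]
```

```bash
python3 - <<'E'
from h import *
p=st(.004,0,.194); r.line_to(p,v=.06); rep()
for i in range(6):
    if r.state()['contact_force'][2]>-1.5: break
    p[2]-=.0015; r.line_to(p,v=.03); rep()
r.gripper_open(); r.sleep(.3); rep()
r.line_to(p+[0,0,.12],v=.15)
# go back toward the robot to clear the view, oriented for the knob
r.goto(st(-.1,0,.25),down(SY+np.pi/2)); rep()
b=snap('side','side3'); a=snap('top','top3')
cv2.imwrite('pics/c3.png',np.hstack([cv2.resize(a['color'][60:260,200:400],(400,400)),cv2.resize(b['color'][80:280,280:480],(400,400))])[:,:,::-1])
E
```

```text
10.3 [ 0.5931 -0.0148  0.1944] [ 0.3 -0.  -4.8] 0.0172 30.0
10.6 [ 0.5927 -0.0146  0.1927] [ 0.3  0.3 -3.7] 0.0171 30.0
10.8 [ 0.5931 -0.0148  0.1913] [ 0.8  0.1 -4.2] 0.0173 30.0
11.1 [ 0.5936 -0.0151  0.191 ] [-0.6 -0.5  3.9] 0.017 30.0
12.6 [ 0.5927 -0.0147  0.1895] [ 0.1 -0.1 -0.4] 0.0928 0.0
14.8 [0.49   0.     0.2499] [ 0.1 -0.2 -0.2] 0.0929 0.0
```

View pics/c3.png

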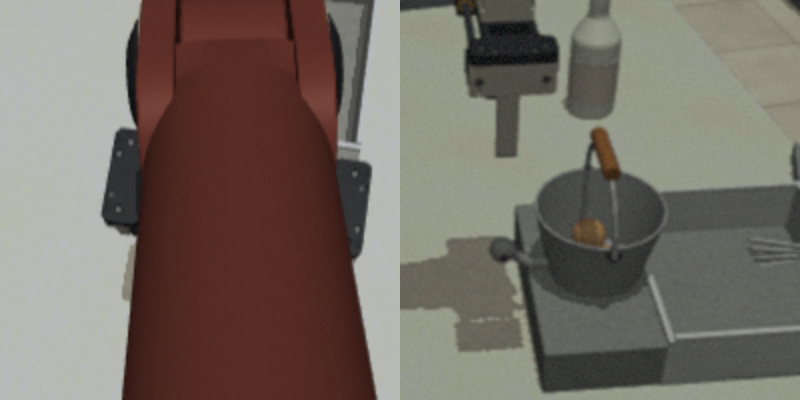

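The pail stands on the step with the knob pointing away from the tray (side pixel (331,205)). The bail is upright.

```bash
python3 - <<'E'
from h import *
s=np.load('pics/side3.npz'); q,n=knobfit(s,331,205); print('knob stand',tost(q),n)
W=tost(cloud(s)); c=s['color'].astype(int); u=np.mgrid[:400,:640][1]
P=W[(u>345)&(u<420)&(W[...,2]>.07)&(W[...,2]<.15)&(np.hypot(W[...,0],W[...,1])<.09)&(c[...,0]-c[...,2]<30)]
def res(p):
    R=Ro.from_rotvec([p[3],p[4],0]).as_matrix(); L=(P-p[:3])@R
    rr=np.hypot(L[:,0],L[:,1]); ro=.05+.018*L[:,2]/.085
    return np.minimum(abs(rr-ro),abs(rr-ro+.003))
f=least_squares(res,[0,0,.06,0,0],loss='soft_l1',f_scale=.002); print(f.x,np.median(abs(f.fun)))
E
```

```text
knob stand [-0.09335418  0.00089306  0.0926804 ] 142
[ 4.42424196e-03 -6.20778555e-05  5.67719446e-02  7.98945385e-03
  1.82681836e-02] 0.0007572061638238424
```

```bash
cat >> h.py <<'E'
def K(th,dx=-.002):
    t=np.deg2rad(th); x,z=-.1513,.028
    return st(.06+dx+x*np.cos(t)+z*np.sin(t),.0005,.066-x*np.sin(t)+z*np.cos(t)-.019)
E
python3 - <<'E'
from h import *
k=st(-.0945,.0005,.0745)
r.line_to([*k[:2],.25],v=.1); r.line_to(k,v=.12); rep(); r.clamp(); rep()
for th in range(8,65,8): r.line_to(K(th),v=.1); rep()
r.sleep(.2); b=snap('side','side4'); a=snap('top','top4')
cv2.imwrite('pics/c4.png',np.hstack([cv2.resize(a['color'][20:220,220:420],(400,400)),cv2.resize(b['color'][60:260,300:500],(400,400))])[:,:,::-1])
E
```

```text
16.8 [ 4.957e-01 -1.000e-04  7.510e-02] [-0.1  0.7  0.4] 0.093 0.0
17.9 [ 0.4952 -0.      0.0745] [-0.5  0.4  0.2] 0.0265 30.0
18.2 [ 0.5019 -0.0011  0.0958] [-0.1  0.3 -1.8] 0.0268 30.0
18.6 [ 0.5098 -0.0023  0.1153] [-0.1  0.  -1.9] 0.0265 30.0
19.0 [ 0.5203 -0.0038  0.1337] [ 0.4  0.5 -2. ] 0.0263 30.0
19.3 [ 0.5336 -0.0057  0.1506] [ 0.   1.  -1.3] 0.0264 30.0
19.7 [ 0.5491 -0.0079  0.1652] [ 0.8  0.5 -3.1] 0.0266 30.0
20.1 [ 0.5658 -0.0104  0.1776] [ 0.8 -0.2 -2.1] 0.0266 30.0
20.4 [ 0.5845 -0.013   0.1877] [ 0.4 -0.8 -1.5] 0.0264 30.0
20.8 [ 0.6044 -0.0158  0.1948] [ 0.7  1.  -1.3] 0.0264 30.0
```

View pics/c4.png

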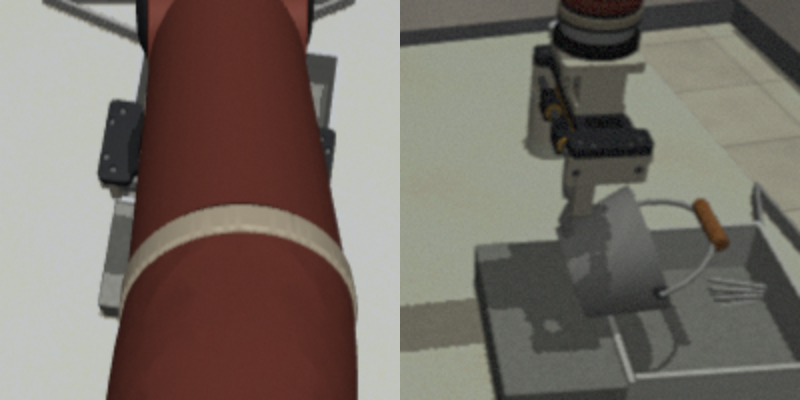

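At about 64° of tip the pail pivots on the lip as planned, with its mouth over the tray (side crop (600,260)). I continue to 110°.

```bash
python3 - <<'E'
from h import *
for th in (72,79,86,93,100,106,110): r.line_to(K(th),v=.05); rep()
r.sleep(1.2); b=snap('side','side5')
cv2.imwrite('pics/c5.png',cv2.resize(b['color'][80:280,300:540],(720,600))[:,:,::-1])
E
```

```text
21.7 [ 0.6264 -0.0189  0.1995] [ 0.1  0.3 -0.9] 0.0266 30.0
22.2 [ 0.6454 -0.0217  0.2013] [0.7 0.4 1.5] 0.0266 30.0
22.7 [ 0.6646 -0.0244  0.2007] [1.7 0.1 4.7] 0.0269 30.0
23.2 [ 0.6835 -0.0271  0.1979] [ 1.9 -0.4  4.9] 0.0268 30.0
23.8 [ 0.702  -0.0297  0.1927] [2.7 0.5 5.3] 0.0267 30.0
24.2 [ 0.7171 -0.0318  0.1864] [ 3.7 -0.1  5.4] 0.0263 30.0
24.6 [ 0.7268 -0.0332  0.1814] [4.4 0.1 4.2] 0.0267 30.0
```

View pics/c5.png

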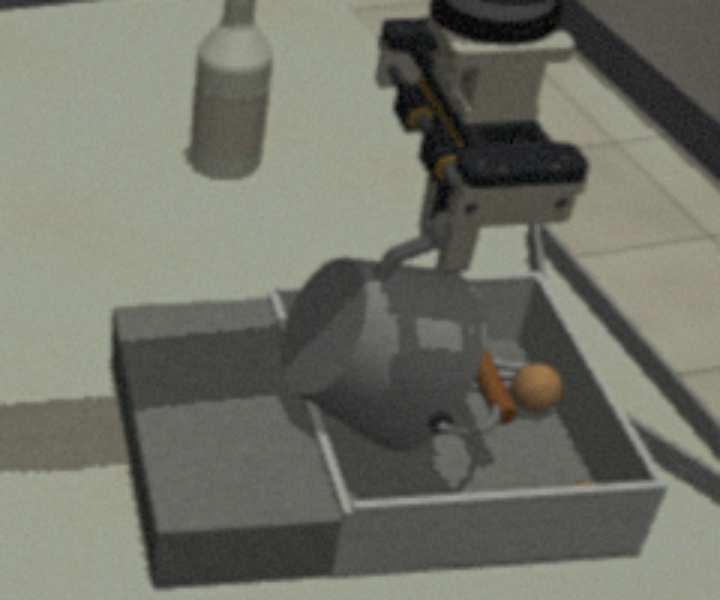

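Both balls are out in the tray, at crop (537,388) and (583,486). Next I reverse the arc.

```bash
python3 - <<'E'
from h import *
for th in (104,97,90,82,74,66,58,50): r.line_to(K(th),v=.07); rep()
r.sleep(.2); b=snap('side','side6')
cv2.imwrite('pics/c6.png',cv2.resize(b['color'][80:280,300:540],(720,600))[:,:,::-1])
E
```

```text
26.2 [ 0.7116 -0.031   0.1889] [ 4.2 -0.9  6. ] 0.0265 30.0
26.7 [ 0.6936 -0.0285  0.1953] [3.5 0.3 6.6] 0.0269 30.0
27.1 [ 0.6749 -0.0259  0.1994] [ 1.5 -0.3  6. ] 0.0268 30.0
27.5 [ 0.6531 -0.0228  0.2013] [0.2 0.8 5.9] 0.0264 30.0
28.0 [ 0.6316 -0.0198  0.2001] [-0.6 -0.1  5.2] 0.0262 30.0
28.5 [ 0.6107 -0.0169  0.1963] [0.  0.7 3.8] 0.0263 30.0
28.9 [ 0.5906 -0.014   0.19  ] [-0.2  0.5  2.3] 0.0267 30.0
29.4 [ 0.5709 -0.0111  0.1829] [-5.   0.7 13.2] 0.0267 30.0
```

View pics/c6.png

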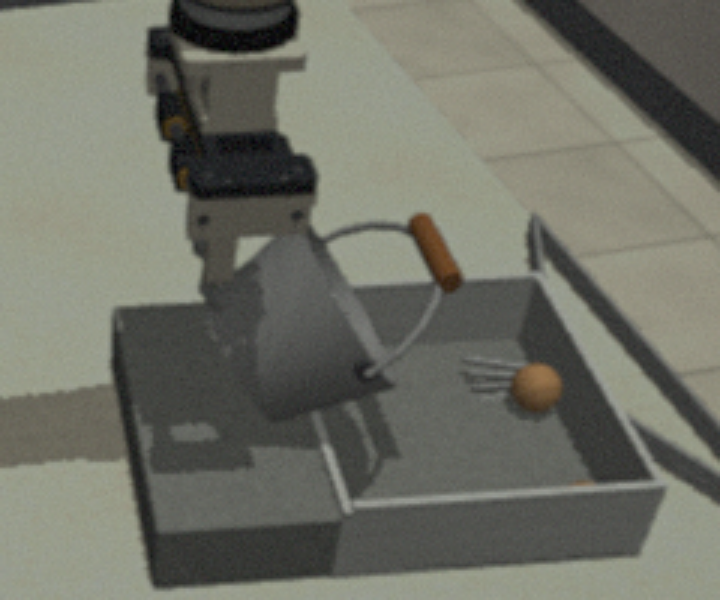

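The pail's corner has slid back about 16 mm from the lip, so the pail is now propped against my arc (13 N). I'll finish standing it upright about its actual corner, then slide it forward.

```bash
python3 - <<'E'
from h import *
e=tost(r.state()['ee_pos']); print(e)
R=np.hypot(.150,.034); zc=.0597
def step(p):
    r.line_to(st(p[0],.0005,p[1]-.019),v=.06); s=r.state(); print(np.round(p,4),s['contact_force'].round(1)); return s['contact_force']
kx,kz=e[0],e[2]+.019
a=np.arcsin((kz-zc)/R); xc=kx+R*np.cos(a); print('xc',xc,np.rad2deg(a))
step((kx-.004,kz))
off=-.003
for ad in np.linspace(np.rad2deg(a)-4,13.3,7):
    t=np.deg2rad(ad); f=step((xc+off-R*np.cos(t),zc+R*np.sin(t)))
    if np.linalg.norm(f)>10: off-=.003
    if np.linalg.norm(f)>18: break
r.sleep(.2);print(r.state()['t'],r.state()['contact_force']); b=snap('side','side7')
cv2.imwrite('pics/c7.png',cv2.resize(b['color'][80:280,300:540],(720,600))[:,:,::-1])
E
```

```text
[-0.01766593  0.00047893  0.18301077]
xc 0.04067483972582486 67.70866076412334
[-0.0217  0.202 ] [-3.5 -0.6  9.6]
[-0.0305  0.1976] [-5.1  0.3 12.3]
[-0.0529  0.1862] [-5.6  0.4  8.1]
[-0.0704  0.172 ] [-4.7 -0.2  3.4]
[-0.0857  0.1555] [-1.4  0.9 -0.6]
[-0.0984  0.1368] [-1.   0.2 -1.1]
[-0.1082  0.1166] [ 0.2 -0.4 -1.2]
[-0.115   0.0951] [-0.9 -0.5 -1.7]
33.5833 [-0.31451984  0.39894022 -2.09678518]
```

View pics/c7.png

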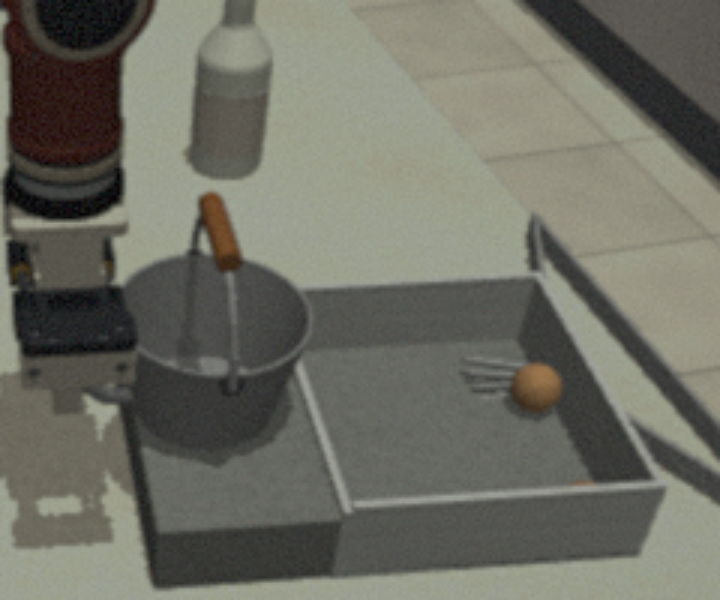

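The pail is upright and empty but about 15 mm back. I'll slide it forward by the knob and release.

```bash
python3 - <<'E'
from h import *
r.line_to(st(-.097,.0005,.0951-.019),v=.04); rep()
r.line_to(st(-.097,.0005,.0937-.019),v=.02); rep()
r.gripper_open(); r.sleep(.2); rep()
r.line_to(st(-.097,.0005,.25),v=.12)
r.line_to(st(-.16,0,.28),v=.15); r.goto([.30,.45,.3],down(1.2)); r.sleep(.3); rep()
b=snap('side','side8'); a=snap('top','top8')
cv2.imwrite('pics/c8.png',np.hstack([cv2.resize(a['color'][20:220,220:420],(400,400)),cv2.resize(b['color'][80:280,310:510],(400,400))])[:,:,::-1])
W=tost(cloud(b)); c=b['color'].astype(int); u=np.mgrid[:400,:640][1]
P=W[(u>335)&(u<420)&(W[...,2]>.07)&(W[...,2]<.15)&(np.hypot(W[...,0],W[...,1])<.09)&(c[...,0]-c[...,2]<30)]
def res(p):
    R=Ro.from_rotvec([p[3],p[4],0]).as_matrix(); L=(P-p[:3])@R
    rr=np.hypot(L[:,0],L[:,1]); ro=.05+.018*L[:,2]/.085
    return np.minimum(abs(rr-ro),abs(rr-ro+.003))
print(least_squares(res,[0,0,.06,0,0],loss='soft_l1',f_scale=.002).x)
E
```

```text
34.2 [4.945e-01 1.000e-04 7.630e-02] [ 2.1 -0.2 -2.3] 0.0265 30.0
34.5 [4.934e-01 2.000e-04 7.480e-02] [ 2.1 -0.  -1.1] 0.0262 30.0
35.8 [4.928e-01 2.000e-04 7.470e-02] [0.8 0.2 0.2] 0.0932 0.0
40.0 [0.3005 0.4496 0.3001] [ 0.2  0.1 -0.1] 0.0933 0.0
[-0.00031935  0.00025528  0.05736602  0.01592502  0.05034653]
```

View pics/c8.png

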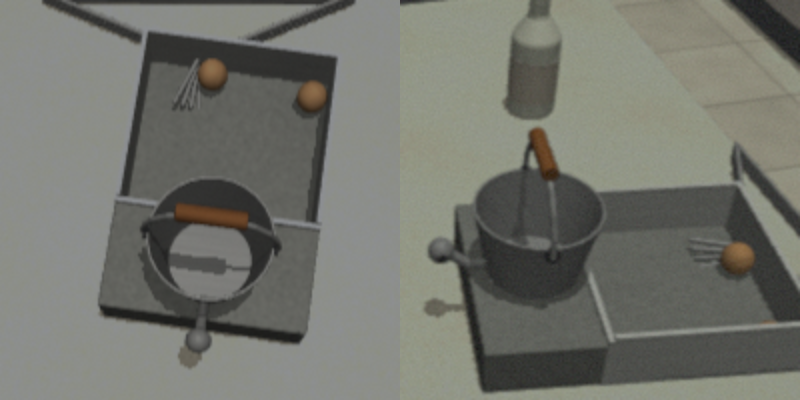

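The pail is empty on the step, with the knob pointing away from the tray and both balls in the tray (top crop (212,73) and (312,95)). The fit suggests a slight tilt, so I check the rim heights.

```bash
python3 - <<'E'
from h import *
for n in('top8','side8','side3'):
    W=tost(cloud(np.load(f'pics/{n}.npz'))); x0=.0045 if n=='side3' else 0
    rr=np.hypot(W[...,0]-x0,W[...,1]); az=np.arctan2(W[...,1],W[...,0]-x0); m=(abs(rr-.0665)<.005)&(W[...,2]>.12)&(W[...,2]<.165)
    o=[]
    for a in (0,.6,-.6,2.6,-2.6,np.pi):
        k=m&(abs(np.angle(np.exp(1j*(az-a))))<.3); o.append((round(a,1),int(k.sum()),np.percentile(W[k][:,2],[50,85]).round(4) if k.sum()>3 else None))
    print(n,o)
q=knobfit(np.load('pics/side8.npz'),330,204); print(tost(q[0]),r.state()['contact_force'])
E
```

```text
top8 [(0, 139, array([0.1343, 0.1437])), (0.6, 136, array([0.1342, 0.1433])), (-0.6, 131, array([0.1352, 0.1447])), (2.6, 14, array([0.145, 0.146])), (-2.6, 11, array([0.145 , 0.1462])), (3.1, 6, array([0.1461, 0.1476]))]
side8 [(0, 97, array([0.1341, 0.1438])), (0.6, 173, array([0.1329, 0.1419])), (-0.6, 52, array([0.1386, 0.1439])), (2.6, 18, array([0.1423, 0.1441])), (-2.6, 36, array([0.1419, 0.144 ])), (3.1, 14, array([0.1434, 0.1446]))]
side3 [(0, 94, array([0.1349, 0.1432])), (0.6, 155, array([0.1332, 0.1417])), (-0.6, 48, array([0.14  , 0.1435])), (2.6, 53, array([0.1393, 0.1438])), (-2.6, 76, array([0.1381, 0.1434])), (3.1, 36, array([0.1419, 0.1437]))]
[-0.09539811 -0.0001742   0.09268816] [-1.09488806 -0.61841984 -0.35558742]
```

The rim is level to within noise: 0.144–0.146 m all round, the same as when first placed. The knob is at 0.093 m. I hand in.

```bash
python3 -c "
from rig import r
print(r.job_done())"
```

```text
the job is handed in; nothing more can be done
None
```

The job is handed in: the squat pail stands upright and empty on the step with its foot knob pointing away from the tray, both cedar balls are in the tray, and the arm never went near the tall pail (about 40 s of 69 s used).

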